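# Spring check of a press-mill knob on the dial force gauge

## Robot

A 7-joint arm with a two-finger parallel gripper is mounted at the origin on the work surface. World frame = base frame: x ahead of the robot, y to its left, z up, the work surface at z = 0. Lengths are in m, angles in rad, forces in N, time in s.
With the tool pointing down it reaches from about 0.425 to 0.95 m from the base axis. Payload 4.7 kg.
Tool frame: the origin (TCP) lies on the centre line of the jaws, within the pads' length; the fingertips stand 19 mm ahead of it and the grasp point (between the pads) is the TCP (r.nose_length is the distance from the TCP to the fingertips, in m); z points along the fingers, y is the line along which they close (so a half turn about z gives the same grasp; the last joint's range is limited). The gripper opens to 87 mm and grips with 3 to 60 N. Pads are 19 mm wide; open, the fingers measure 117 mm over their backs; the gripper's body (75 mm by 190 mm) begins 51 mm behind the grasp point.
Start: joints at [-1.286, 0.469, -0.049, 1.532, 0.024, 1.141, -0.082], TCP at [0.208, 0.642, 0.242] pointing down, gripper open.
Joint ranges: [-2.59, 2.59], [-0.33, 1.99], [-1.39, 1.29], [0.1, 2.45], [-1.04, 4.18], [0.21, 1.99], [-2.66, 2.66]. Speed limits (rad/s): [2.57, 2.57, 3.14, 3.14, 3.14, 3.14, 3.14].

## Interface

Orientations are given as [roll, pitch, yaw] about the fixed x, y, z axes, in that order (R = Rz(yaw) Ry(pitch) Rx(roll)).
In Python, from bench import r, read_camera, workorder gives the robot as it stands.
- The arm moves only by the tool play_rows, never from a script. Its argument "moves" is a list of rows, each an object with "fingers": the closure, from 0 (fully open) to 1 (shut); "offset": the shift along the tool's x, y, z in units of 50 mm (1.0 is 50 mm), a list of three; "twist": the turn about the tool's z in units of 6 degrees (1.0 is 6 degrees). In form: [{"fingers": fingers, "offset": [tx, ty, tz], "twist": twist}, ...]. A call has 1 to 20 rows; each row is the pose to reach, as a shift and turn from the pose commanded when the call began, along the tool's axes at that moment; what a row does not reach only later rows make up. A row lasts 1/10 s, in which the tool goes at most 50 mm and 8.59 degrees, less where a joint would pass 70% of its speed; a pose out of reach is approached as far as the arm can. A call with a gripper value outside its range is refused whole. The fingers move at their own pace and stop on an object; "newtons" is the grip in N (left out, the last holds). Time passes only in rows, so rows that repeat a pose let the fingers close. It gives the time, the measured TCP pose, the force, the opening and the grip force at its end, in the units of the state.
- r.get_obs(): the state, without advancing time (a new reading comes with each control period).
- read_camera(name): name is "scene" or "top" or "wrist"; returns a dict with "img" (420x560x3 uint8, red, green, blue), "fov_y" (degrees; the focal length in pixels is half the picture's height over the tangent of half this angle, whatever the lens; pixels are square), "cx", "cy" (the principal point, pixels), "world_from_camera" (4x4, takes a point from camera to world coordinates). Camera axes: x right, y down, z forward; pixel columns grow to the right and rows downward; lengths in m; the calibration is good to about 2 mm. A picture is of the moment at which its call begins. There is no depth.
- workorder.sign_off(): hands the job in; it is judged then, once.
The state is a dict: "clock": time; "qpos": joint angles; "qvel": joint speeds; "joint_efforts": joint torques, N m; "eef_pos": TCP position; "eef_rot": TCP orientation; "contact_force": force on the tool from outside, world axes, zero at the start; "moment": the same for the moment, N m; "opening": finger opening in m; "grip_force": force on a finger pad.
Only numpy, scipy, OpenCV 4.12 (cv2) and the standard library are available. Lean on these libraries where they do the work, as an engineer would, in place of code of your own. Each camera call takes 0.05 s, during which the arm holds its last target. There are 200 camera calls.

## Task

Check the spring of the mill's bamboo push knob: set the knob gently on the force gauge's round load plate, spring over the stop pin, press it straight down until it just rests on the pin (the test height) and hold it there for a second, bearing on the pin by no more than a few newtons and with no jolt that would drive the gauge's peak hand too far. Then go by the peak hand: if it shows 10 N or more the spring is good, so stand the knob upright in the square bamboo tray; if less, the spring is tired, so stand it upright in the round metal dish. Leave the spice jars as they are.

Things in the scene. Friction and masses are not known exactly. Their poses are not given: they have to be found in the camera images.
- unit: Mill push knob with coil spring, on end: steel foot washer 40 mm across, 4 mm thick, 24 mm hole; open coil 29 mm across, 25 mm inside; solid bamboo knob 44 mm across, 20 mm high. 69 mm tall in all with a fresh spring, up to 7 mm less with a tired one. Spring 0.9 N per mm; if the knob is held the foot hangs from it. 70 to 95 g. Origin: centre of the foot's underside; z towards the knob.
- knob_top (a point): Centre of the flat top face of the bamboo knob. Grip the knob round its side, its middle is 10 mm below this point.
- knob: The solid bamboo knob of the unit, 44 mm across. Its flat underside, 20 mm below its top, is the face that lands on the stop pin. Origin: on the axis, 49 mm below that underside.
- gauge: Bench dial force gauge, fixed: grey casting 150 (x) by 250 (y) mm, its top 48 mm above the table, with the round load plate near its +y end (68 mm from the middle) and a steel-rimmed dial of 122 mm, rim 68 mm above the table, near its -y end. Origin: under the middle of the casting.
- load_plate: Round bare steel load plate, 72 mm across, sinking 0.25 mm per N (5 mm at most); origin: centre of its top face, 66 mm above the table unloaded. Through its middle stands the stop pin, a dark steel set screw 12 mm across, rigid in the casting. Its flat tip, 29 to 35 mm above the unloaded plate as set for this job, is the test height; load on the pin does not show on the dial.
- needle (a joint): Black needle of the dial, rad clockwise from zero, 0.25 rad per N on the load plate (the weight of the unit's foot and spring included). Dial: one tick per N, long ticks at 0, 5, 10, 15 and 20 N; the 10 N tick points along the gauge's +x, zero is 2.5 rad anticlockwise of it.
- peak_hand (a joint): Shorter brass hand with a round tip under the needle: the peak hand. Same scale (0.25 rad per N, 10 N = 2.5 rad). The needle pushes it up and it stays at the highest force reached, jolts included; it starts at some old value under 4 N.
- needle_tip (a point): Point on the needle, 34 mm from the dial's centre.
- peak_tip (a point): Point on the peak hand, 34 mm from the dial's centre, right below needle_tip when both show the same.
- tray: Square bamboo tray for good parts, fixed, 130 by 130 mm, rim 18 mm high, walls and floor 6 mm thick. Origin: centre of its underside.
- dish: Round bare metal dish for tired parts, fixed, 140 mm across the rim, 18 mm high, floor 4 mm thick, flat floor about 120 mm across. Origin: centre of its underside.
- jar_a: Glass spice jar with a bamboo lid, 67 mm in diameter, 116 mm tall, a bystander. Origin: centre of its underside.
- jar_b: Another such jar, a bystander.
- jar_c: Another such jar, a bystander.
There are look-alikes about, which are no part of the job. Leave any pink or red look-alike of the dish alone.

How it is judged:
By the outcome, as a careful person would: the job done as asked, in the order asked, and still so for the second after the job is handed in, with the robot touching nothing.
It also fails if it takes over 64 s, if anything falls off the work surface, if the arm or the gripper's body presses on something with over 40 N, if the wrist force passes 120 N, or if a joint passes its speed limit or range.

## Working session

There is one attempt and no reset: what is moved stays moved. The work goes in short steps, Python scripts to look and compute and a tool call to move; the robot and the scene stay as the last step left them, time stands still between calls to the robot, and variables do not carry over. Pictures are saved under pics/ and viewed, at most 11 in all, crops included, and the job is handed in when it is done.

Besides the shell and the picture viewer there is one more tool, called after "Emit:" as a command line: name --argument value ..., lists and objects as JSON in quotes. play_rows: Moves the arm, as the interface text tells. Its arguments: {"type":"object","properties":{"moves":{"type":"array"},"newtons":{"type":"number"}},"required":["moves"]}

```bash
mkdir -p pics; cat > h.py <<'E'
import numpy as np, cv2
from bench import r, read_camera, workorder
def K(c):
    f=c["img"].shape[0]/2/np.tan(np.radians(c["fov_y"])/2); return f
def px2w(c,u,v,z):
    f=K(c);T=np.array(c["world_from_camera"]);d=T[:3,:3]@np.array([(u-c["cx"])/f,(v-c["cy"])/f,1]);o=T[:3,3]
    return o+d*(z-o[2])/d[2]
def w2px(c,p):
    f=K(c);T=np.array(c["world_from_camera"]);q=T[:3,:3].T@(np.array(p)-T[:3,3]);return f*q[0]/q[2]+c["cx"],f*q[1]/q[2]+c["cy"]
def save(c,n,s=None):
    im=c["img"][:,:,::-1]
    if s: im=cv2.resize(im[s[1]:s[3],s[0]:s[2]],None,fx=s[4],fy=s[4],interpolation=cv2.INTER_CUBIC)
    cv2.imwrite("pics/"+n,im)
E
python3 - <<'E'
from h import *
import pickle
cs={n:read_camera(n) for n in("top","scene")}
pickle.dump(cs,open("c0.pkl","wb"))
for n,c in cs.items():
    save(c,n+".png",(0,0,560,420,1.4));print(n,c["fov_y"],c["cx"],c["cy"],np.round(c["world_from_camera"],3))
o=r.get_obs();print(o["eef_pos"],o["eef_rot"],o["clock"],o["contact_force"],r.nose_length)
E
```

```text
top 55.60272793416884 284.69045056871875 217.56900376216575 [[-0.02  -0.995  0.099  0.411]
 [-1.     0.019 -0.006 -0.007]
 [ 0.004 -0.099 -0.995  1.098]
 [ 0.     0.     0.     1.   ]]
scene 49.3764155629095 278.2447119994956 203.92480418273865 [[ 0.411  0.787 -0.461  0.973]
 [ 0.912 -0.352  0.212 -0.199]
 [ 0.004 -0.507 -0.862  0.887]
 [ 0.     0.     0.     1.   ]]
[0.20815988 0.64157677 0.24060512] [-3.13984440e+00  4.64135812e-05  2.82783836e+00] 0.1 [0.0855971  0.20874492 0.32628953] 0.019
```

View pics/top.png

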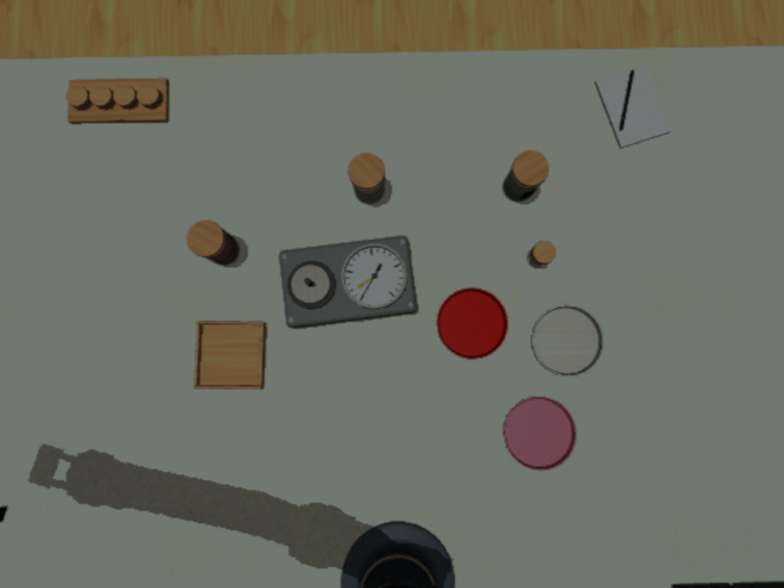

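View pics/scene.png

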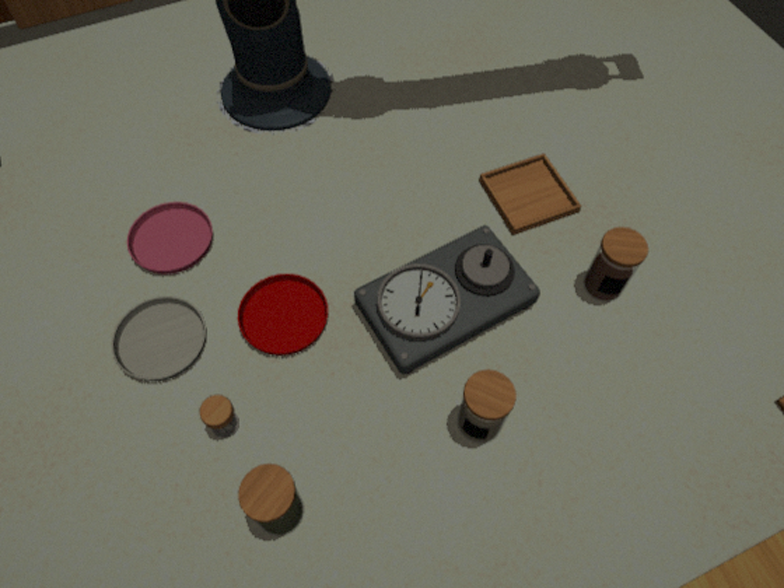

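Top view: unit at (543,252), gauge plate (311,284), dial (374,276), plain metal dish (566,340), bamboo tray (230,355) in the 1.4x picture; jars at (367,170), (530,168), (207,240). The scene view agrees: unit (216,409), plate (486,268), dish (160,338), tray (530,193).

```bash
python3 - <<'E'
from h import *
import pickle
cs=pickle.load(open("c0.pkl","rb"))
P={"unit":((543.5,250),(216,409),.065),"plate":((311,284),(486,266),.066),"dial":((374,276),(419,300),.066),"dish":((566,340),(160,338),.018),"tray":((230,355),(530,193),.018),"jar1":((367,170),(489,394),.116),"jar2":((530,168),(267,493),.116),"jar3":((207,240),(624,246),.116)}
for k,(a,b,z) in P.items():
    print(k,[np.round(px2w(cs[n],p[0]/1.4,p[1]/1.4,z),4)[:2] for n,p in(("top",a),("scene",b))])
E
```

```text
unit [array([ 0.6112, -0.2884]), array([ 0.6137, -0.2879])]
plate [array([0.5549, 0.1491]), array([0.5628, 0.1502])]
dial [array([0.5677, 0.0313]), array([0.5746, 0.0318])]
dish [array([ 0.4426, -0.3368]), array([ 0.4513, -0.3378])]
tray [array([0.4266, 0.3129]), array([0.4388, 0.3115])]
jar1 [array([0.7545, 0.0391]), array([0.7588, 0.0399])]
jar2 [array([ 0.7528, -0.2569]), array([ 0.7599, -0.2571])]
jar3 [array([0.6309, 0.327 ]), array([0.6396, 0.3288])]
```

Emit:
play_rows --moves '[{"fingers":0,"offset":[-13.4,-15.2,0],"twist":-3},{"fingers":0,"offset":[-13.4,-15.2,0],"twist":-3},{"fingers":0,"offset":[-13.4,-15.2,0],"twist":-3},{"fingers":0,"offset":[-13.4,-15.2,0],"twist":-3},{"fingers":0,"offset":[-13.4,-15.2,0],"twist":-3},{"fingers":0,"offset":[-13.4,-15.2,0],"twist":-3},{"fingers":0,"offset":[-13.4,-15.2,0],"twist":-3},{"fingers":0,"offset":[-13.4,-15.2,0],"twist":-3},{"fingers":0,"offset":[-13.4,-15.2,0],"twist":-3},{"fingers":0,"offset":[-13.4,-15.2,0],"twist":-3},{"fingers":0,"offset":[-13.4,-15.2,0],"twist":-3},{"fingers":0,"offset":[-13.4,-15.2,0],"twist":-3},{"fingers":0,"offset":[-13.4,-15.2,0],"twist":-3},{"fingers":0,"offset":[-13.4,-15.2,0],"twist":-3},{"fingers":0,"offset":[-13.4,-15.2,0],"twist":-3},{"fingers":0,"offset":[-13.4,-15.2,0],"twist":-3},{"fingers":0,"offset":[-13.4,-15.2,0],"twist":-3},{"fingers":0,"offset":[-13.4,-15.2,0],"twist":-3},{"fingers":0,"offset":[-13.4,-15.2,0],"twist":-3},{"fingers":0,"offset":[-13.4,-15.2,0],"twist":-3}]'

```text
clock: 2.1
eef_pos: [0.6062, -0.2771, 0.241]
eef_rot: [3.141, -0.001, -3.141]
contact_force: [0.4, 1.4, 1.1]
opening: 0.0868
grip_force: 0.0
```

Emit:
play_rows --moves '[{"fingers":0,"offset":[0,0,0],"twist":0},{"fingers":0,"offset":[0,0,0],"twist":0},{"fingers":0,"offset":[0,0,0],"twist":0}]'

```text
clock: 2.4
eef_pos: [0.6056, -0.274, 0.2409]
eef_rot: [3.14, -0.001, -3.14]
contact_force: [0.5, 0.7, -0.2]
opening: 0.0871
grip_force: 0.0
```

```bash
python3 - <<'E'
from h import *
import pickle
c=read_camera("wrist");pickle.dump(c,open("c1.pkl","wb"))
save(c,"w1.png");print(c["fov_y"],c["cx"],c["cy"],np.round(c["world_from_camera"],3).tolist())
o=r.get_obs();print(o["eef_pos"],o["eef_rot"],o["clock"],o["contact_force"],o["qpos"])
E
```

```text
65.14392341841547 282.64638233352116 206.64609390123286 [[-0.002, 0.964, 0.265, 0.532], [1.0, 0.002, 0.003, -0.274], [0.002, 0.265, -0.964, 0.384], [0.0, 0.0, 0.0, 1.0]]
[ 0.60574746 -0.2735848   0.24122085] [ 3.14001050e+00 -4.96774304e-04 -3.13905153e+00] 2.45 [-0.76223704  0.62130304 -0.88859559] [ 0.06929597  0.47121879  0.42080908  1.58028403 -0.20730947  1.13550007
  2.11075314]
```

View pics/w1.png

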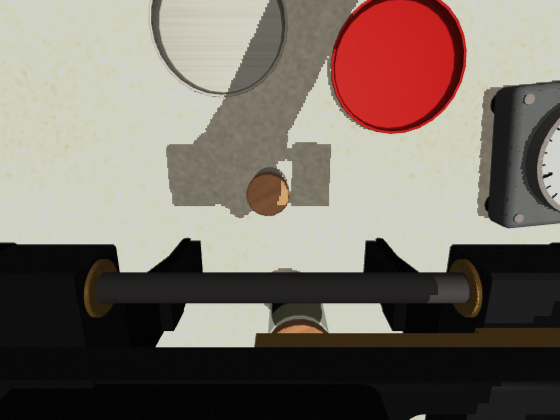

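```bash
python3 - <<'E'
from h import *
import pickle
c=pickle.load(open("c1.pkl","rb"))
for z in(.061,.066,.069):print(px2w(c,267.5,194,z))
print(w2px(c,[.6056,-.274,.07]))
im=c["img"].astype(int);m=((im[...,0]-im[...,2]>25)&(im[...,0]<220)&(im[...,1]>50)).astype(np.uint8)
n,l,s,ce=cv2.connectedComponentsWithStats(m)
for i in range(1,n):
    if s[i,4]>300: print(s[i],ce[i])
E
```

```text
[ 0.60805198 -0.28895012  0.061     ]
[ 0.60688232 -0.28872625  0.066     ]
[ 0.60618052 -0.28859192  0.069     ]
(np.float64(282.3334139604966), np.float64(193.67958669010747))
[ 246  174   44   42 1448] [267.43922652 194.39157459]
[277 324  47  10 326] [300.12576687 329.58895706]
```

Emit:
play_rows --newtons 35 --moves '[{"fingers":0,"offset":[-0.06,-0.3,0.7],"twist":0},{"fingers":0,"offset":[-0.06,-0.3,1.5],"twist":0},{"fingers":0,"offset":[-0.06,-0.3,2.2],"twist":0},{"fingers":0,"offset":[-0.06,-0.3,2.9],"twist":0},{"fingers":0,"offset":[-0.06,-0.3,3.4],"twist":0},{"fingers":0,"offset":[-0.06,-0.3,3.68],"twist":0},{"fingers":0,"offset":[-0.06,-0.3,3.68],"twist":0},{"fingers":0,"offset":[-0.06,-0.3,3.68],"twist":0}]'

```text
clock: 3.25
eef_pos: [0.6096, -0.2903, 0.0587]
eef_rot: [-3.141, 0.002, -3.14]
contact_force: [-0.3, 0.3, 0.7]
opening: 0.0871
grip_force: 0.0
```

```bash
python3 - <<'E'
from h import *
c=read_camera("wrist");c2=read_camera("scene")
im=c["img"][:,:,::-1];s=cv2.resize(c2["img"][230:370,60:260,::-1],None,fx=2,fy=2)
v=np.zeros((420,960,3),np.uint8);v[:,:560]=im;v[:280,560:]=s
cv2.imwrite("pics/w2.png",cv2.resize(v,None,fx=.83,fy=.83))
o=r.get_obs();print(o["eef_pos"],o["clock"],o["contact_force"],np.round(c["world_from_camera"],4).tolist())
E
```

```text
[ 0.60997302 -0.29091715  0.05949342] 3.35 [ 0.22200267 -0.994355   -0.3338334 ] [[-0.0016, 0.9635, 0.2676, 0.5361], [1.0, 0.0016, 0.0004, -0.2904], [-0.0001, 0.2676, -0.9635, 0.2018], [0.0, 0.0, 0.0, 1.0]]
```

View pics/w2.png

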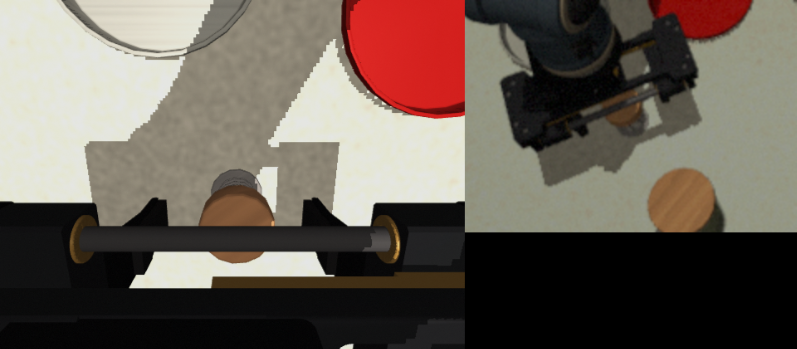

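The knob sits between the pads, about centred (wrist picture, 0.83x: knob 199–275 wide, rows 185–263). Closing.

Emit:
play_rows --newtons 35 --moves '[{"fingers":1,"offset":[0.03,0,0],"twist":0},{"fingers":1,"offset":[0.03,0,0],"twist":0},{"fingers":1,"offset":[0.03,0,0],"twist":0},{"fingers":1,"offset":[0.03,0,0],"twist":0},{"fingers":1,"offset":[0.03,0,0],"twist":0},{"fingers":1,"offset":[0.03,0,0],"twist":0},{"fingers":1,"offset":[0.03,0,0],"twist":0},{"fingers":1,"offset":[0.03,0,0],"twist":0}]'

```text
clock: 4.15
eef_pos: [0.6073, -0.2904, 0.0575]
eef_rot: [3.141, -0.0, -3.141]
contact_force: [-0.7, 1.0, 1.3]
opening: 0.0431
grip_force: 34.9
```

Emit:
play_rows --moves '[{"fingers":1,"offset":[0,0,-0.5],"twist":0},{"fingers":1,"offset":[0,0,-1.2],"twist":0},{"fingers":1,"offset":[0,0,-2],"twist":0},{"fingers":1,"offset":[0,0.5,-2.7],"twist":0},{"fingers":1,"offset":[0,1.2,-2.85],"twist":0},{"fingers":1,"offset":[-0.1,2,-2.85],"twist":0},{"fingers":1,"offset":[-0.15,2.9,-2.85],"twist":0},{"fingers":1,"offset":[-0.2,3.8,-2.85],"twist":0},{"fingers":1,"offset":[-0.26,4.7,-2.85],"twist":0},{"fingers":1,"offset":[-0.26,5.6,-2.85],"twist":0},{"fingers":1,"offset":[-0.26,6.4,-2.85],"twist":0},{"fingers":1,"offset":[-0.26,7.1,-2.85],"twist":0},{"fingers":1,"offset":[-0.26,7.6,-2.85],"twist":0},{"fingers":1,"offset":[-0.26,7.8,-2.85],"twist":0},{"fingers":1,"offset":[-0.26,7.8,-2.85],"twist":0},{"fingers":1,"offset":[-0.26,7.8,-2.85],"twist":0},{"fingers":1,"offset":[-0.26,7.8,-2.85],"twist":0},{"fingers":1,"offset":[-0.26,7.8,-2.85],"twist":0}]'

```text
clock: 5.95
eef_pos: [0.6203, 0.0974, 0.2002]
eef_rot: [-3.141, 0.0, 3.139]
contact_force: [0.8, -0.8, -0.5]
opening: 0.0427
grip_force: 34.9
```

```bash
python3 - <<'E'
from h import *
import pickle
c=read_camera("wrist");pickle.dump(c,open("c3.pkl","wb"));save(c,"w3.png",(0,0,560,420,1.4))
o=r.get_obs();print(o["eef_pos"],o["clock"],o["contact_force"],np.round(c["world_from_camera"],4).tolist())
E
```

```text
[0.6202761  0.09783244 0.20011257] 6.0 [ 0.3557162   0.13683052 -0.89643542] [[0.0022, 0.9639, 0.2661, 0.547], [1.0, -0.002, -0.0007, 0.0975], [-0.0002, 0.2661, -0.9639, 0.3433], [0.0, 0.0, 0.0, 1.0]]
```

View pics/w3.png

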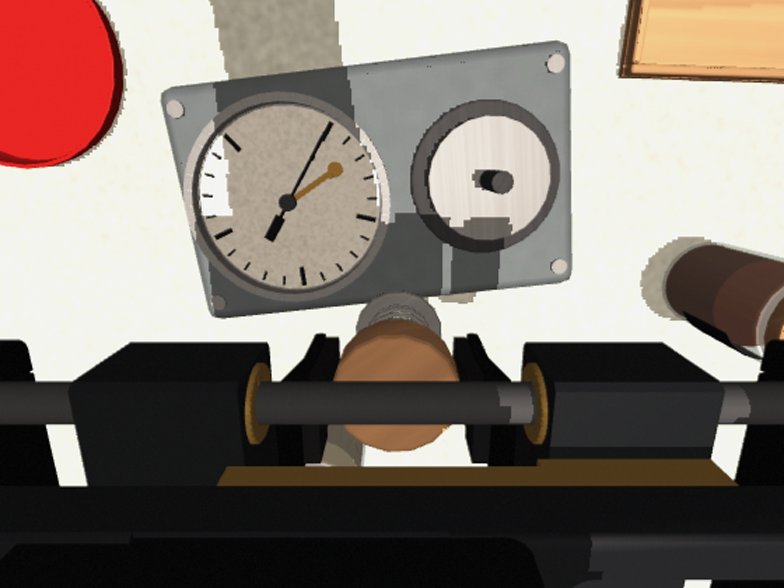

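Wrist view (1.4x): dial centre (287,202), brass peak hand tip (335,169) ≈2 N, load plate centre (489,178), pin tip (503,182), knob top centre about (397,385).

```bash
python3 - <<'E'
from h import *
import pickle
c=pickle.load(open("c3.pkl","rb"))
p=lambda u,v,z:np.round(px2w(c,u/1.4,v/1.4,z),4)
print("plate",p(489,178,.066),"dial",p(290,196,.066),"tray corner",p(620,77,.018))
for z in(.095,.098,.101):print("pin",p(503,182,z))
T=np.array([.6203,.0976,.2002])
# render the knob (top circle at height h above tcp, offset dx) and compare with its seen extents: left335 right459 bottom451
a=np.linspace(0,2*np.pi,90)
for h in(.004,.006,.008,.010,.012):
  for dx in(-.004,-.002,0,.002):
    q=np.array([w2px(c,T+[dx+.022*np.cos(t),.022*np.sin(t),h]) for t in a])*1.4
    print(h,dx,np.round([q[:,0].min(),q[:,0].max(),q[:,1].min(),q[:,1].max()],0))
E
```

```text
plate [0.556  0.1521 0.066 ] dial [0.5661 0.0349 0.066 ] tray corner [0.4938 0.2435 0.018 ]
pin [0.5571 0.1539 0.095 ]
pin [0.557  0.1532 0.098 ]
pin [0.5568 0.1525 0.101 ]
0.004 -0.004 [330. 463. 316. 438.]
0.004 -0.002 [330. 463. 322. 443.]
0.004 0 [330. 462. 328. 448.]
0.004 0.002 [331. 462. 334. 453.]
0.006 -0.004 [329. 464. 318. 441.]
0.006 -0.002 [329. 463. 324. 446.]
0.006 0 [330. 463. 330. 451.]
0.006 0.002 [330. 463. 336. 456.]
0.008 -0.004 [328. 465. 320. 444.]
0.008 -0.002 [329. 464. 327. 450.]
0.008 0 [329. 464. 333. 455.]
0.008 0.002 [329. 464. 339. 460.]
0.01 -0.004 [327. 465. 323. 448.]
0.01 -0.002 [328. 465. 329. 453.]
0.01 0 [328. 465. 335. 458.]
0.01 0.002 [328. 465. 341. 464.]
0.012 -0.004 [327. 466. 325. 452.]
0.012 -0.002 [327. 466. 331. 457.]
0.012 0 [327. 466. 337. 462.]
0.012 0.002 [327. 466. 343. 467.]
```

Emit:
play_rows --moves '[{"fingers":1,"offset":[0.3,0.25,0],"twist":0},{"fingers":1,"offset":[0.7,0.6,0],"twist":0},{"fingers":1,"offset":[1.1,0.95,0],"twist":0},{"fingers":1,"offset":[1.26,1.09,0],"twist":0},{"fingers":1,"offset":[1.26,1.09,0],"twist":0},{"fingers":1,"offset":[1.26,1.09,0],"twist":0},{"fingers":1,"offset":[1.26,1.09,0.1],"twist":0},{"fingers":1,"offset":[1.26,1.09,0.3],"twist":0},{"fingers":1,"offset":[1.26,1.09,0.5],"twist":0},{"fingers":1,"offset":[1.26,1.09,0.7],"twist":0},{"fingers":1,"offset":[1.26,1.09,0.8],"twist":0},{"fingers":1,"offset":[1.26,1.09,0.9],"twist":0},{"fingers":1,"offset":[1.26,1.09,1.0],"twist":0},{"fingers":1,"offset":[1.26,1.09,1.0],"twist":0},{"fingers":1,"offset":[1.26,1.09,1.0],"twist":0},{"fingers":1,"offset":[1.26,1.09,1.0],"twist":0}]'

```text
clock: 7.6
eef_pos: [0.5574, 0.154, 0.1504]
eef_rot: [3.141, 0.001, -3.141]
contact_force: [0.2, -0.1, -0.3]
opening: 0.0428
grip_force: 34.9
```

```bash
python3 - <<'E'
from h import *
c=read_camera("wrist");c2=read_camera("scene")
v=np.zeros((420,780,3),np.uint8);v[:,:360]=c["img"][:,100:460,::-1];v[:,360:]=cv2.resize(c2["img"][130:270,260:400,::-1],(420,420),interpolation=cv2.INTER_CUBIC)
cv2.imwrite("pics/w4.png",v)
F=[]
for i in range(6):
    o=r.get_obs();F.append(o["contact_force"]);read_camera("wrist")
print(o["eef_pos"],o["clock"],np.round(F,1).tolist())
E
```

```text
[0.55714056 0.15397485 0.15010825] 7.95 [[-0.3, 0.4, -0.8], [0.9, -0.5, -0.7], [0.3, -0.5, -1.2], [0.5, -0.3, -0.7], [-0.8, -0.1, -0.5], [-0.4, 0.2, -0.1]]
```

View pics/w4.png

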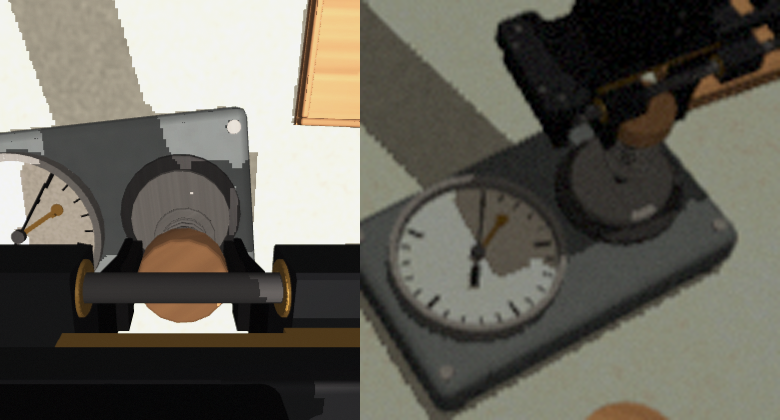

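Emit:
play_rows --moves '[{"fingers":1,"offset":[0,-0.02,0.1],"twist":0},{"fingers":1,"offset":[0,-0.02,0.2],"twist":0},{"fingers":1,"offset":[0,-0.02,0.3],"twist":0},{"fingers":1,"offset":[0,-0.02,0.38],"twist":0},{"fingers":1,"offset":[0,-0.02,0.42],"twist":0},{"fingers":1,"offset":[0,-0.02,0.45],"twist":0},{"fingers":1,"offset":[0,-0.02,0.48],"twist":0},{"fingers":1,"offset":[0,-0.02,0.5],"twist":0},{"fingers":1,"offset":[0,-0.02,0.52],"twist":0},{"fingers":1,"offset":[0,-0.02,0.54],"twist":0},{"fingers":1,"offset":[0,-0.02,0.56],"twist":0},{"fingers":1,"offset":[0,-0.02,0.58],"twist":0},{"fingers":1,"offset":[0,-0.02,0.6],"twist":0},{"fingers":1,"offset":[0,-0.02,0.62],"twist":0},{"fingers":1,"offset":[0,-0.02,0.64],"twist":0},{"fingers":1,"offset":[0,-0.02,0.64],"twist":0},{"fingers":1,"offset":[0,-0.02,0.64],"twist":0}]'

```text
clock: 9.7
eef_pos: [0.5573, 0.1531, 0.1183]
eef_rot: [3.141, 0.0, -3.141]
contact_force: [-0.5, 0.4, 4.1]
opening: 0.0429
grip_force: 35.0
```

```bash
cat > f.py <<'E'
from h import *
F=[];P=[]
for i in range(8):
    o=r.get_obs();F.append(o["contact_force"]);P.append(o["eef_pos"]);c=read_camera("wrist")
print(np.round(np.mean(P,0),4),o["clock"],np.round(np.mean(F,0),2),np.round(np.std(F,0),2))
# dial readings: needle & peak from a polar unwrap in gauge frame
import sys
save(c,sys.argv[1],(0,60,300,300,2))
E
python3 f.py w5.png
```

```text
[0.5573 0.1531 0.1182] 10.05 [-0.55  0.33  4.48] [0.33 0.59 0.59]
```

View pics/w5.png

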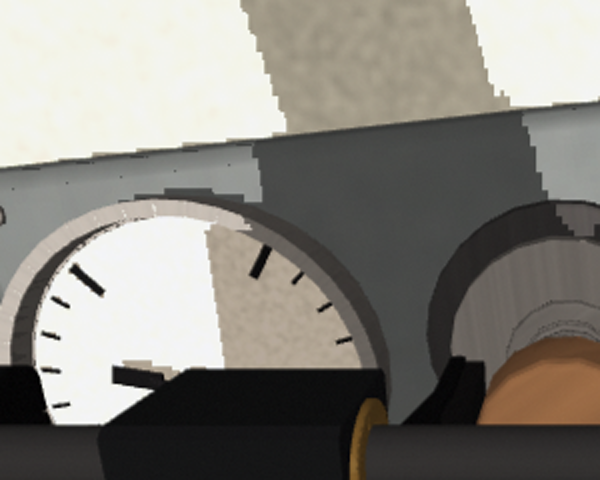

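The needle has gone to about 5 N, its tail at (140,377) and the coil round the pin, which agrees with the 5 N wrist force. I'll narrow down the pin-contact height before pressing on.

```bash
python3 - <<'E'
from h import *
import pickle
from scipy.optimize import least_squares
c1=pickle.load(open("c1.pkl","rb"));cs=pickle.load(open("c0.pkl","rb"));c3=pickle.load(open("c3.pkl","rb"))
# width of knob, pre-grasp picture
w=cv2.imread("pics/w2.png").astype(int)[:,:465]
m=(w[...,2]-w[...,0]>25)
for y in(205,210,215,220,224,251,254,258):
    x=np.where(m[y,180:290])[0]+180; print(y,x.min(),x.max(),end=' | ')
print()
def bbox(c,x0,y0,x1,y1,thr=25):
    im=c["img"].astype(int)[y0:y1,x0:x1];d=(im[...,0]-im[...,2])
    return d
# knob width in c1
d=bbox(c1,235,165,300,225);mm=(d>25)
print("c1 width rows",[(int(np.where(q)[0].min()+235),int(np.where(q)[0].max()+235)) for q in mm[20:36:3]], "cols",np.where(mm.any(1))[0][[0,-1]]+165)
# pin pixels: dark spots on the plate
for n,c,(x0,y0,x1,y1) in(("top",cs["top"],(205,188,240,218)),("scene",cs["scene"],(325,170,370,210)),("w",c3,(300,75,400,180))):
    g=c["img"][y0:y1,x0:x1].astype(int).sum(2)//3
    if n!="w": print(n);print("\n".join(" ".join("%3d"%v for v in q) for q in g[::1,5:-5]))
E
```

```text
205 204 268 | 210 202 270 | 215 201 272 | 220 199 275 | 224 198 275 | 251 211 260 | 254 212 262 | 258 217 256 | 
c1 width rows [(248, 287), (247, 288), (246, 288), (246, 289), (246, 289), (247, 288)] cols [172 218]
top
 67  67  65  64  54  45  40  37  38  40  42  43  42  41  38  37  36  36  36  38  41  52  63  67  68
 67  65  55  46  39  38  41  46  54  63  72  76  76  73  60  51  45  41  37  36  38  39  49  61  68
 64  54  44  38  41  53  66  84  86  89  92  92  93  91  89  90  81  68  51  41  36  36  40  41  60
 51  43  39  44  64  82  89  91  91  94  95  95  96  95  95  95  94  92  88  63  44  38  36  37  40
 42  39  49  80  90  91  94  93  92  93  95  96  96  95  94  95  96  97  96  92  73  48  38  39  38
 40  54  81  91  93  92  93  93  93  93  96  96  96  95  95  95  96  97  96  96  91  68  44  38  36
 50  82  92  94  93  94  95  94  93  95  96  95  96  96  95  95  97  98  96  97  95  89  65  44  38
 71  90  94  94  93  94  96  93  93  95  96  97  97  96  95  95  97  97  97  97  97  96  91  60  41
 84  95  95  94  93  95  95  94  93  94  97  96  97  96  96  95  97  97  97  96  
[... 7024 characters left out ...]

 50  17  15  24  27  31  31  32  27  26  22  22  13  25  15  22  24  24  28  25  21  19  31  33  33  35  30  31  33  34  33  30  32  44  61
 61  48  32  17  22  32  30  36  35  36  37  31  23  34  25  22  22  25  30  35  27  26  34  32  29  35  32  30  33  34  19  28  42  62  66
 63  63  54  28  25   6  24  28  33  32  26  37  35  38  35  33  35  25  34  28  29  36  35  34  33  29  31  31  27  30  36  54  58  66  65
 66  64  63  54  55  41  22  14  25  31  33  36  38  37  35  30  34  33  32  28  31  32  37  33  35  28  25  22  20  38  55  64  65  64  63
 66  66  65  66  64  63  50  39  20  14  18  23  18  31  31  33  35  31  27  38  31  25  31  24  29  18  31  35  48  58  66  62  63  59  65
```

```bash
python3 - <<'E'
from h import *
import pickle
c3=pickle.load(open("c3.pkl","rb"));c=pickle.load(open("c0.pkl","rb"))["scene"]
a=cv2.resize(c3["img"][70:180,290:400,::-1],(440,440),interpolation=cv2.INTER_NEAREST)
b=cv2.resize(c["img"][165:215,320:375,::-1],(352,320),interpolation=cv2.INTER_NEAREST)
v=np.zeros((440,792,3),np.uint8);v[:,:440]=a;v[:320,440:]=b;cv2.imwrite("pics/pin.png",v)
E
```

```text
(no output)
```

View pics/pin.png

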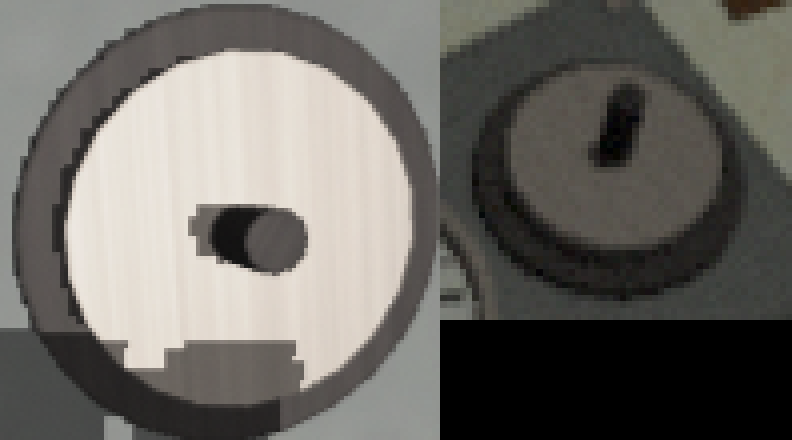

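```bash
python3 - <<'E'
from h import *
import pickle
c1=pickle.load(open("c1.pkl","rb"));c3=pickle.load(open("c3.pkl","rb"));c=pickle.load(open("c0.pkl","rb"))["scene"]
a=np.linspace(0,2*np.pi,180)
circ=lambda c,p,R:np.array([w2px(c,[p[0]+R*np.cos(t),p[1]+R*np.sin(t),p[2]]) for t in a])
# pin height
pl=px2w(c3,349.75+.0,127,.066);ps=px2w(c,343.5,190,.066)
for h in(.028,.030,.032,.034,.036):
    t=circ(c3,pl+[0,0,h],.006);b=circ(c,[.562,.150,.066],.006);s=circ(c,[.562,.150,.066+h],.006)
    pt=circ(c3,pl,.036)
    print(h,"wrist tip-plate",t.mean(0).round(2)-pt.mean(0).round(2),"scene span",round(b[:,1].max()-s[:,1].min(),2),"dcol",round(s[:,0].mean()-b[:,0].mean(),2))
print("seen: wrist",(359.1-349.75,130.1-127),"scene span",190.3-177.4)
# knob
w=dict(c1);T=np.eye(4);T[:3]=[[-.0016,.9635,.2676,.5361],[1,.0016,.0004,-.2904],[-.0001,.2676,-.9635,.2018]];w["world_from_camera"]=T
for z in(.060,.062,.064,.066,.068,.070):
    k=circ(c1,[.607,-.2886,z],.022);
    x=.607
    for _ in range(20):
        q=circ(w,[x,-.289,z],.022); x+=(263.5/.83-q[:,1].max())*.0004
    print(z,"c1 w",round(np.ptp(k[:,0]),2),"w2 w",round(np.ptp(q[:,0])*.83,2),"at row",round(q[q[:,0].argmax(),1]*.83,1),"x",round(x,4), "top row",round(q[:,1].min()*.83,1))
E
```

```text
0.028 wrist tip-plate [7.43 1.81] scene span 12.03 dcol 1.81
0.03 wrist tip-plate [8.02 1.91] scene span 12.56 dcol 1.94
0.032 wrist tip-plate [8.63 2.01] scene span 13.09 dcol 2.07
0.034 wrist tip-plate [9.24 2.11] scene span 13.63 dcol 2.21
0.036 wrist tip-plate [9.87 2.22] scene span 14.17 dcol 2.34
seen: wrist (9.350000000000023, 3.0999999999999943) scene span 12.900000000000006
0.06 c1 w 43.53 w2 w 76.77 at row 228.5 x 0.6103 top row 193.9
0.062 c1 w 43.79 w2 w 77.91 at row 228.0 x 0.6089 top row 192.8
0.064 c1 w 44.05 w2 w 79.09 at row 227.5 x 0.6076 top row 191.7
0.066 c1 w 44.31 w2 w 80.3 at row 226.9 x 0.6062 top row 190.6
0.068 c1 w 44.57 w2 w 81.55 at row 226.4 x 0.6049 top row 189.4
0.07 c1 w 44.84 w2 w 82.84 at row 225.8 x 0.6035 top row 188.2
```

```bash
cat > g.py <<'E'
from h import *
F=[];P=[]
for i in range(8):
    o=r.get_obs();F.append(o["contact_force"]);P.append(o["eef_pos"]);c=read_camera("top")
print(np.round(np.mean(P,0),5),o["clock"],np.round(np.mean(F,0),2))
E
echo
```

Emit:
play_rows --moves '[{"fingers":1,"offset":[0,0,0.01],"twist":0},{"fingers":1,"offset":[0,0,0.02],"twist":0},{"fingers":1,"offset":[0,0,0.03],"twist":0},{"fingers":1,"offset":[0,0,0.03],"twist":0}]'

```text
clock: 10.5
eef_pos: [0.5573, 0.1531, 0.1166]
eef_rot: [3.141, 0.0, -3.141]
contact_force: [-0.3, 1.1, 4.5]
opening: 0.0432
grip_force: 35.0
```

```bash
python3 g.py
```

```text
[0.55729 0.15307 0.11667] 10.85 [0.04 0.79 5.14]
```

Emit:
play_rows --moves '[{"fingers":1,"offset":[0,0,0.004],"twist":0},{"fingers":1,"offset":[0,0,0.008],"twist":0},{"fingers":1,"offset":[0,0,0.008],"twist":0}]'

```text
clock: 11.2
eef_pos: [0.5573, 0.153, 0.1163]
eef_rot: [3.141, 0.0, -3.141]
contact_force: [-0.4, 0.1, 5.1]
opening: 0.0427
grip_force: 35.0
```

```bash
sed -i 's/range(8)/range(6)/' g.py; python3 g.py
```

```text
[0.5573  0.15307 0.11631] 11.45 [-0.01  0.62  5.49]
```

Emit:
play_rows --moves '[{"fingers":1,"offset":[0,0,0.004],"twist":0},{"fingers":1,"offset":[0,0,0.008],"twist":0},{"fingers":1,"offset":[0,0,0.008],"twist":0}]'

```text
clock: 11.8
eef_pos: [0.5573, 0.1531, 0.1159]
eef_rot: [3.141, 0.0, -3.141]
contact_force: [-0.4, 1.4, 6.1]
opening: 0.0428
grip_force: 35.0
```

```bash
sed -i 's/range(6)/range(4)/' g.py; python3 g.py
```

```text
[0.55732 0.15309 0.11595] 11.95 [-0.61  0.8   5.89]
```

Emit:
play_rows --moves '[{"fingers":1,"offset":[0,0,0.004],"twist":0},{"fingers":1,"offset":[0,0,0.008],"twist":0},{"fingers":1,"offset":[0,0,0.008],"twist":0}]'

```text
clock: 12.3
eef_pos: [0.5573, 0.1531, 0.1156]
eef_rot: [3.141, 0.0, -3.141]
contact_force: [-0.7, 1.8, 6.6]
opening: 0.0432
grip_force: 35.0
```

```bash
python3 g.py
```

```text
[0.55734 0.15309 0.11559] 12.45 [-0.91  1.09  6.29]
```

Emit:
play_rows --moves '[{"fingers":1,"offset":[0,0,0.004],"twist":0},{"fingers":1,"offset":[0,0,0.008],"twist":0},{"fingers":1,"offset":[0,0,0.008],"twist":0}]'

```text
clock: 12.8
eef_pos: [0.5574, 0.1531, 0.1153]
eef_rot: [3.141, 0.0, -3.141]
contact_force: [-0.7, 1.2, 6.0]
opening: 0.0432
grip_force: 35.0
```

```bash
python3 g.py
```

```text
[0.55735 0.15309 0.11529] 12.95 [-0.91  0.98  6.26]
```

Emit:
play_rows --moves '[{"fingers":1,"offset":[0,0,0.004],"twist":0},{"fingers":1,"offset":[0,0,0.008],"twist":0},{"fingers":1,"offset":[0,0,0.008],"twist":0}]'

```text
clock: 13.3
eef_pos: [0.5574, 0.1531, 0.1152]
eef_rot: [3.141, 0.0, -3.141]
contact_force: [-1.2, 0.9, 8.1]
opening: 0.0424
grip_force: 35.0
```

```bash
python3 g.py
```

```text
[0.55737 0.15309 0.11522] 13.45 [-1.19  0.71  8.41]
```

Emit:
play_rows --moves '[{"fingers":1,"offset":[0,0,0.003],"twist":0},{"fingers":1,"offset":[0,0,0.003],"twist":0},{"fingers":1,"offset":[0,0,0.003],"twist":0},{"fingers":1,"offset":[0,0,0.003],"twist":0},{"fingers":1,"offset":[0,0,0.003],"twist":0},{"fingers":1,"offset":[0,0,0.003],"twist":0},{"fingers":1,"offset":[0,0,0.003],"twist":0},{"fingers":1,"offset":[0,0,0.003],"twist":0},{"fingers":1,"offset":[0,0,0.003],"twist":0},{"fingers":1,"offset":[0,0,0.003],"twist":0},{"fingers":1,"offset":[0,0,0.003],"twist":0},{"fingers":1,"offset":[0,0,0.003],"twist":0}]'

```text
clock: 14.7
eef_pos: [0.5574, 0.1531, 0.1152]
eef_rot: [3.141, 0.0, -3.141]
contact_force: [-1.5, -0.6, 9.3]
opening: 0.0435
grip_force: 35.0
```

```bash
python3 g.py
```

```text
[0.55738 0.1531  0.1152 ] 14.85 [-1.25  0.57  9.47]
```

Emit:
play_rows --moves '[{"fingers":1,"offset":[0,0,-0.03],"twist":0},{"fingers":1,"offset":[0,0,-0.1],"twist":0},{"fingers":1,"offset":[0,0,-0.2],"twist":0},{"fingers":1,"offset":[0,0,-0.4],"twist":0},{"fingers":1,"offset":[0,0,-0.7],"twist":0},{"fingers":1,"offset":[0,0,-1.1],"twist":0},{"fingers":1,"offset":[0,0,-1.5],"twist":0},{"fingers":1,"offset":[0,0,-1.7],"twist":0},{"fingers":1,"offset":[-0.3,-0.25,-1.7],"twist":0},{"fingers":1,"offset":[-0.7,-0.6,-1.7],"twist":0},{"fingers":1,"offset":[-1.1,-0.9,-1.7],"twist":0},{"fingers":1,"offset":[-1.26,-1.07,-1.7],"twist":0},{"fingers":1,"offset":[-1.26,-1.07,-1.7],"twist":0},{"fingers":1,"offset":[-1.26,-1.07,-1.7],"twist":0},{"fingers":1,"offset":[-1.26,-1.07,-1.7],"twist":0}]'

```text
clock: 16.4
eef_pos: [0.619, 0.1009, 0.1991]
eef_rot: [3.141, -0.001, -3.139]
contact_force: [0.5, 0.9, -0.5]
opening: 0.0429
grip_force: 34.9
```

```bash
python3 - <<'E'
from h import *
import pickle
c=read_camera("wrist");pickle.dump(c,open("c5.pkl","wb"));save(c,"w6.png",(120,55,400,265,2.8))
o=r.get_obs();print(o["eef_pos"],o["clock"],o["contact_force"],o["opening"])
E
```

```text
[0.61917105 0.1008367  0.19921629] 16.45 [ 0.4556221   0.61656581 -0.20894045] 0.04281995895592666
```

View pics/w6.png

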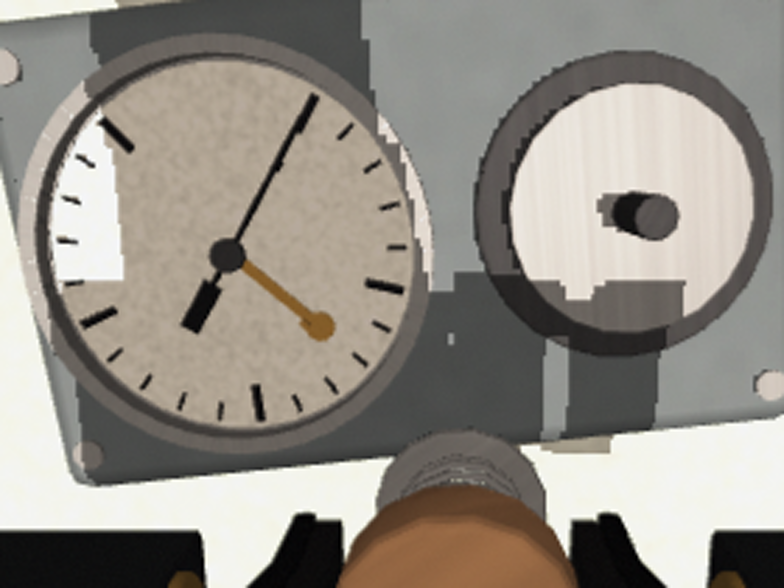

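The zero tick is at (313,97), the 5 N tick at (385,287) and the 10 N tick at (257,402). The peak hand's tip at (320,326) lines up with the 7 N tick (361,360), so the spring is tired and the knob goes in the plain metal dish.

Emit:
play_rows --moves '[{"fingers":1,"offset":[0.2,-0.5,0],"twist":0},{"fingers":1,"offset":[0.5,-1.25,0],"twist":0},{"fingers":1,"offset":[0.8,-2,0],"twist":0},{"fingers":1,"offset":[1.1,-2.8,0],"twist":0},{"fingers":1,"offset":[1.4,-3.6,0],"twist":0},{"fingers":1,"offset":[1.8,-4.4,0],"twist":0},{"fingers":1,"offset":[2.1,-5.2,0],"twist":0},{"fingers":1,"offset":[2.4,-6,0],"twist":0},{"fingers":1,"offset":[2.7,-6.8,0],"twist":0},{"fingers":1,"offset":[3,-7.6,0],"twist":0},{"fingers":1,"offset":[3.3,-8.2,0],"twist":0},{"fingers":1,"offset":[3.5,-8.6,0],"twist":0},{"fingers":1,"offset":[3.5,-8.76,0.2],"twist":0},{"fingers":1,"offset":[3.5,-8.76,0.6],"twist":0},{"fingers":1,"offset":[3.5,-8.76,1.1],"twist":0},{"fingers":1,"offset":[3.5,-8.76,1.5],"twist":0},{"fingers":1,"offset":[3.5,-8.76,1.8],"twist":0},{"fingers":1,"offset":[3.5,-8.76,2],"twist":0},{"fingers":1,"offset":[3.5,-8.76,2],"twist":0},{"fingers":1,"offset":[3.5,-8.76,2],"twist":0}]'

```text
clock: 18.45
eef_pos: [0.4458, -0.3386, 0.0997]
eef_rot: [-3.141, 0.001, -3.141]
contact_force: [-0.8, 0.5, -0.2]
opening: 0.043
grip_force: 34.9
```

```bash
python3 - <<'E'
from h import *
c=read_camera("wrist");c2=read_camera("scene")
v=np.zeros((420,760,3),np.uint8);v[:,:560]=c["img"][:,:,::-1];v[:200,560:]=c2["img"][160:360,60:260,::-1]
cv2.imwrite("pics/w7.png",v)
o=r.get_obs();print(o["eef_pos"],o["clock"],o["contact_force"],o["qpos"])
print(w2px(c,[.444,-.337,.004]),w2px(c,[.444,-.267,.018]),w2px(c,[.444,-.407,.018]),w2px(c,[.374,-.337,.018]))
E
```

```text
[ 0.44595638 -0.33900126  0.10023597] 18.55 [ 0.31354261 -0.28663521 -1.49918431] [ 0.23013212  0.47696357  0.45030103  1.96404573 -0.29404334  0.76208352
  2.42227065]
(np.float64(284.8490133792176), np.float64(213.65772447969067)) (np.float64(382.5540588103664), np.float64(219.3638103750569)) (np.float64(187.37714052525556), np.float64(219.16084745374067)) (np.float64(285.2960233520234), np.float64(118.20589453636352))
```

View pics/w7.png

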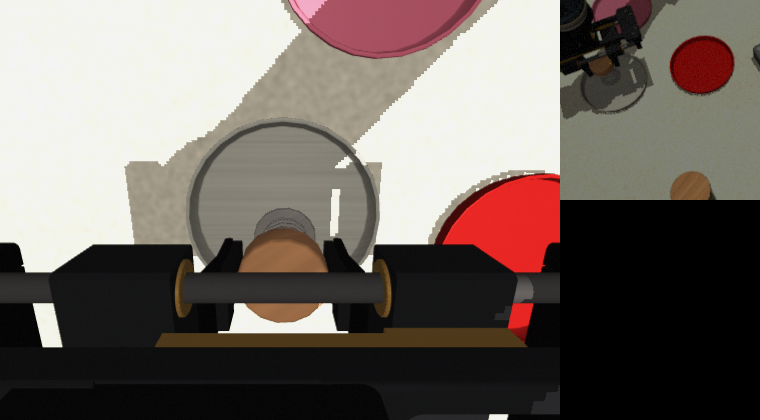

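The unit hangs over the plain dish, whose rim (columns 187–379, top row 118) is where I predicted. Lowering.

Emit:
play_rows --moves '[{"fingers":1,"offset":[0,0,0.15],"twist":0},{"fingers":1,"offset":[0,0,0.3],"twist":0},{"fingers":1,"offset":[0,0,0.45],"twist":0},{"fingers":1,"offset":[0,0,0.55],"twist":0},{"fingers":1,"offset":[0,0,0.62],"twist":0},{"fingers":1,"offset":[0,0,0.67],"twist":0},{"fingers":1,"offset":[0,0,0.71],"twist":0},{"fingers":1,"offset":[0,0,0.74],"twist":0},{"fingers":1,"offset":[0,0,0.76],"twist":0},{"fingers":1,"offset":[0,0,0.76],"twist":0},{"fingers":1,"offset":[0,0,0.76],"twist":0}]'

```text
clock: 19.65
eef_pos: [0.4454, -0.3386, 0.0615]
eef_rot: [-3.142, 0.0, -3.141]
contact_force: [-0.8, 1.3, 0.6]
opening: 0.0429
grip_force: 34.9
```

```bash
python3 g.py
```

```text
[ 0.44542 -0.33865  0.06154] 19.8 [-0.52  0.52  0.37]
```

Emit:
play_rows --newtons 5 --moves '[{"fingers":1,"offset":[0,0,0],"twist":0},{"fingers":1,"offset":[0,0,0],"twist":0},{"fingers":0.4,"offset":[0,0,0],"twist":0},{"fingers":0.3,"offset":[0,0,0],"twist":0},{"fingers":0,"offset":[0,0,0],"twist":0},{"fingers":0,"offset":[0,0,0],"twist":0},{"fingers":0,"offset":[0,0,0],"twist":0},{"fingers":0,"offset":[0,0,0],"twist":0},{"fingers":0,"offset":[0,0,-0.2],"twist":0},{"fingers":0,"offset":[0,0,-0.6],"twist":0},{"fingers":0,"offset":[0,0,-1.2],"twist":0},{"fingers":0,"offset":[0,0,-2],"twist":0},{"fingers":0,"offset":[0,0,-2.6],"twist":0},{"fingers":0,"offset":[-1,0,-2.6],"twist":0},{"fingers":0,"offset":[-1.4,0,-2.6],"twist":0},{"fingers":0,"offset":[-1.4,0,-2.6],"twist":0},{"fingers":0,"offset":[-1.4,0,-2.6],"twist":0}]'

```text
clock: 21.55
eef_pos: [0.5148, -0.3386, 0.1915]
eef_rot: [-3.141, -0.001, -3.141]
contact_force: [-0.7, -0.6, -0.3]
opening: 0.0872
grip_force: 0.0
```

```bash
python3 - <<'E'
from h import *
c=read_camera("wrist");save(c,"w8.png")
o=r.get_obs();print(o["eef_pos"],o["clock"],o["contact_force"],o["opening"])
E
```

```text
[ 0.51397544 -0.33893961  0.19139189] 21.6 [-1.28581153 -0.08996872  1.15955588] 0.0872649655155895
```

View pics/w8.png

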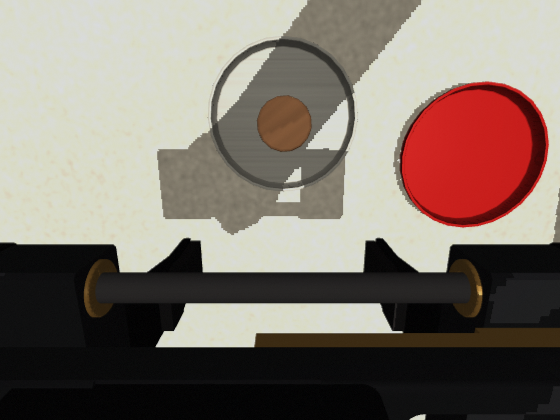

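The knob stands upright at (284,123), inside the plain dish centred at (283,114), and the gripper is clear of it. Handing in.

```bash
python3 -c "
from bench import workorder
print(workorder.sign_off())"
```

```text
the job is handed in; nothing more can be done
None
```

The peak hand showed about 7 N with the knob held on the stop pin for over a second (about 3 N on the pin), so the spring is tired; the knob now stands upright in the plain metal dish, and the job is handed in.

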